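# Charge the gated ball hopper and hold its gate open

## Task

Pick up the dipper cup by its handle and pour its five steel valve balls into the round hopper while the hopper's gate is shut, then stand the empty cup upright on the bench and let go of it. Next, grip the upright post of the hopper's spring-return gate, pull the gate out until its pointer is level with the mark clip on the rail so that all the balls run down into the catch tray, and finish while still gripping the post and holding the gate at the mark; lose no ball, and leave the other things on the bench where they are.

Things in the scene. Friction and masses are not known exactly. Their poses are not given: they have to be found in the camera images.
- cup: Aluminium dipper cup standing upright on the bench with the five balls inside; 0.12 kg (varies by a quarter). Origin: centre of its underside; z up through the mouth. Outer radius 30 mm at the foot, 42 mm at the rim, 62 mm high, walls 4 mm, floor 5 mm. The walls lean 11 degrees outward: the balls leave only at about 80 to 90 degrees of tilt; 110 degrees empties it.
- cup_handle (a point): Place to grip on the cup's straight handle: a level round steel rod, 14 mm thick, that points along the cup's own -x at 45 mm above its underside and ends 157 mm from the cup's axis. This point is on the rod's axis, 100 mm from the cup's axis; axes as the cup's. Turning the cup about the rod pours over its side.
- ball0: One of five alike steel valve balls, 18 mm in diameter, 22 g; origin at its centre. Starts in the cup.
- ball1: One of five alike steel valve balls, 18 mm in diameter, 22 g; origin at its centre. Starts in the cup.
- ball2: One of five alike steel valve balls, 18 mm in diameter, 22 g; origin at its centre. Starts in the cup.
- ball3: One of five alike steel valve balls, 18 mm in diameter, 22 g; origin at its centre. Starts in the cup.
- ball4: One of five alike steel valve balls, 18 mm in diameter, 22 g; origin at its centre. Starts in the cup.
- hopper: Ball hopper fixture, screwed to the bench: grey base plate 270 mm by 110 mm (x from -170 to +100 mm), aluminium funnel, two aluminium guide rails, steel ramp and catch tray. Origin: on the bench, 20 mm from the funnel's axis; z up. Its own -x is the direction in which the gate is pulled, +x points to the catch tray. Rails along x at y = +-36 mm, tops 78 mm above the bench.
- hopper_mouth (a point): Centre of the funnel's round mouth, at hopper x = 20 mm, y = 0, 140 mm above the bench; axes as the hopper's. Mouth 116 mm across inside (124 outside); the funnel narrows to a round throat of 60 mm across, 97 mm above the bench.
- hopper_gate (a point): Point on the funnel's axis on top of the shut gate plate, the floor of the throat: at hopper x = 20 mm, 77 mm above the bench; axes as the hopper's. Balls poured in rest here.
- tray_floor (a point): Centre of the catch tray's inner floor, at hopper x = 145 mm, 4 mm above the bench; axes as the hopper's. Tray 92 mm (x) by 112 mm (y) inside, walls 45 mm above the bench. The ramp under the gate leads the balls into it.
- gate (a joint): How far the gate slide is pulled out along the hopper's -x, in m: 0 is shut, the hard stop is at 0.10. A spring of 100 N/m pulls it back: 4 N when shut, about 11 N at 0.07. It shuts by itself when let go. From about 0.06 the throat is clear and all balls fall.
- pull_post (a point): Upright round steel post on the front end of the gate slide, the part to grip: 18 mm thick, 55 mm high (from 77 to 132 mm above the bench), with a 28 mm wide collar in its lowest 4 mm. This point: centre of its foot, at hopper x = -100 mm minus the gate's value, y = 0. The funnel's rim (140 mm high) begins 58 mm behind it when the gate is shut.
- pointer (a point): Outer end of the small dark pointer tab that sticks out over the +y rail from the gate's edge, 82 mm above the bench; at hopper x = -60 mm minus the gate's value, y = 51 mm. It moves with the gate.
- mark: Mark clip: a small dark steel clip fixed on the outer side of the hopper's +y rail (hopper y = 55 mm) with a thin fin, 3 mm thick, standing 18 mm above the rail; 68 to 82 mm of pull are needed to reach it. Origin: on the fin's middle plane at the height of the rail's top, 78 mm above the bench; axes as the hopper's. The pointer is level with it when both have the same hopper x.
- coupling: Bystander: short waisted aluminium coupling sleeve, 68 mm across, 46 mm high, loose; origin under its centre.
- plug: Bystander: stepped aluminium plug, 52 mm across, 45 mm high, loose; origin under its centre.
- can: Bystander: steel can with a paper label, 66 mm across, 110 mm high, loose; origin under its centre.
- wrench: Bystander: steel wrench 200 mm long lying flat along its own x, loose; origin under its middle.
- gasket_ring: Bystander: black rubber ring, 70 mm across, 8 mm thick, loose; origin under its centre.
- oiler: Bystander: white plastic bottle, 60 mm across, 150 mm high, loose; origin under its centre.
There are look-alikes about, which are no part of the job. What is shaped like the cup but black or purple is not meant.

How it is judged:
On the way, in this order (a step that is already met when the one before it is completed fails the run):
1. the held cup is tipped over the hopper (angle between cup's own z axis and vertical above 0.7 rad and horizontal distance between cup and hopper_mouth below 0.14 m and height (world z) of cup above 0.1 m and value of joint gate below 0.01 m), for 0.05 s.
2. all five balls lie in the hopper with the gate shut (x of ball0 in the frame of hopper_gate between -0.06 and 0.06 m and y of ball0 in the frame of hopper_gate between -0.06 and 0.06 m and z of ball0 in the frame of hopper_gate between 0 and 0.065 m and x of ball1 in the frame of hopper_gate between -0.06 and 0.06 m and y of ball1 in the frame of hopper_gate between -0.06 and 0.06 m and z of ball1 in the frame of hopper_gate between 0 and 0.065 m and x of ball2 in the frame of hopper_gate between -0.06 and 0.06 m and y of ball2 in the frame of hopper_gate between -0.06 and 0.06 m and z of ball2 in the frame of hopper_gate between 0 and 0.065 m and x of ball3 in the frame of hopper_gate between -0.06 and 0.06 m and y of ball3 in the frame of hopper_gate between -0.06 and 0.06 m and z of ball3 in the frame of hopper_gate between 0 and 0.065 m and x of ball4 in the frame of hopper_gate between -0.06 and 0.06 m and y of ball4 in the frame of hopper_gate between -0.06 and 0.06 m and z of ball4 in the frame of hopper_gate between 0 and 0.065 m and value of joint gate below 0.01 m), for 0.2 s.
3. the empty cup stands upright on the bench, let go, the gate still shut (angle between cup's own z axis and vertical below 0.12 rad and height (world z) of cup between -0.004 and 0.006 m and contact force between the fingers and cup below 0.1 N and contact force between cup and hopper below 0.1 N and linear speed of cup below 0.05 m/s and value of joint gate below 0.01 m), for 0.1 s.
At the end, for the whole second after the job is handed in: The gripper still holds the pull post (finger contact over 2 N) and keeps the pointer within 5 mm of the mark clip along the rail; all five balls are in the catch tray; the cup stands upright (within 7 degrees) on the bench, let go and not leaning on the hopper (x of pointer in the frame of mark between -0.005 and 0.005 m and contact force between the fingers and gate above 2 N and x of ball0 in the frame of tray_floor between -0.05 and 0.05 m and y of ball0 in the frame of tray_floor between -0.058 and 0.058 m and z of ball0 in the frame of tray_floor between 0 and 0.05 m and x of ball1 in the frame of tray_floor between -0.05 and 0.05 m and y of ball1 in the frame of tray_floor between -0.058 and 0.058 m and z of ball1 in the frame of tray_floor between 0 and 0.05 m and x of ball2 in the frame of tray_floor between -0.05 and 0.05 m and y of ball2 in the frame of tray_floor between -0.058 and 0.058 m and z of ball2 in the frame of tray_floor between 0 and 0.05 m and x of ball3 in the frame of tray_floor between -0.05 and 0.05 m and y of ball3 in the frame of tray_floor between -0.058 and 0.058 m and z of ball3 in the frame of tray_floor between 0 and 0.05 m and x of ball4 in the frame of tray_floor between -0.05 and 0.05 m and y of ball4 in the frame of tray_floor between -0.058 and 0.058 m and z of ball4 in the frame of tray_floor between 0 and 0.05 m and angle between cup's own z axis and vertical below 0.12 rad and height (world z) of cup between -0.004 and 0.006 m and contact force between the fingers and cup below 0.1 N and contact force between cup and hopper below 0.1 N and linear speed of cup below 0.05 m/s); the arm keeps its last pose, push and grip.
It fails at once if a bystander is moved by more than 30 mm (distance of any of coupling, plug, can, wrench, gasket_ring, oiler from where it was at the start of the episode above 0.03 m).
It fails at once if a bystander is knocked over (angle between any of coupling, plug, can, wrench, gasket_ring, oiler's own z axis and vertical above 0.4 rad).
It also fails if it takes over 72 s, if anything falls off the work surface, if the arm or the gripper's body presses on something with over 40 N, if the wrist force passes 120 N, or if a joint passes its speed limit or range.

## Robot

A 6-joint arm with a two-finger parallel gripper is mounted at the origin on the work surface. World frame = base frame: x ahead of the robot, y to its left, z up, the work surface at z = 0. Lengths are in m, angles in rad, forces in N, time in s.
With the tool pointing down it reaches from about 0.25 to 0.725 m from the base axis. Payload 9.7 kg.
Tool frame: the origin (TCP) lies between the finger pads; the fingertips stand 11 mm ahead of it and the grasp point (between the pads) lies 8 mm behind it; z points along the fingers, y is the line along which they close (so a half turn about z gives the same grasp; the last joint's range is limited). The gripper opens to 85 mm and grips with 20 to 120 N. Pads are 22 mm wide; open, the fingers measure 114 mm over their backs; the gripper's body (76 mm by 85 mm) begins 54 mm behind the grasp point. The pads swing forward as they close: fully open they stand 13 mm farther back than shut.
Start: joints at [1.204, 0.087, 0.176, 1.66, 0, 1.571], TCP at [0.197, 0.513, 0.242] pointing down, gripper open.
Joint ranges: [-3.13, 3.13], [-0.85, 1.81], [-1.15, 1.24], [-2.2, 2.28], [-1.44, 1.52], [-3.14, 3.14]. Speed limits (rad/s): [2.22, 2.22, 2.57, 3.14, 3.14, 3.14].

## Interface

Orientations are given as a unit quaternion [w, x, y, z].
In Python, from rig import env gives the robot as it stands.
- The arm moves only by the shell command python3 -m crank 'ROWS' [FORCE]. ROWS is a JSON object whose one key "steps" holds a list that holds one entry, the list of rows, each a list of 7 numbers: the shift along the tool's x, y, z in cm, then the turn, a rotation vector about the tool's x, y, z in rad, then the finger opening in cm, from 0 to 8.54. A call has exactly 8 rows; each row shifts and turns the commanded pose from where the row before left it, along the tool's axes as they then stand; what a row does not reach is not made up. A row lasts 1/12 s, in which the tool goes at most 41.7 mm and 7.16 degrees, less where a joint would pass 70% of its speed; a pose out of reach is approached as far as the arm can. A call with a gripper value outside its range is refused whole. The fingers move at their own pace and stop on an object; FORCE is the grip in N (left out, the last holds). Time passes only in rows, so rows that do not move let the fingers close, or fill a call up. It gives the time, the measured TCP pose, the force, the opening and the grip force at its end, in the units of the state.
- env.read_state(): the state, without advancing time (a new reading comes with each control period).
- env.read_camera(name): name is "scene" or "side" or "wrist"; returns the picture (400x640x3 uint8, red, green, blue); there is no depth.
- env.calibration(name): a dict with "mtx" (3x3 intrinsics, pixels), "k1" (the pictures are not rectified: a ray, as slopes to the right and down, at radius r is drawn at 1 + k1 r^2 times it, then the intrinsics apply), "world_to_cam" (4x4, takes a point from world to camera coordinates); the wrist camera has in their place "hand_eye" (4x4, takes a point from camera to tool coordinates, whose origin is the TCP and whose axes are the flange's). Camera axes: x right, y down, z forward; pixel columns grow to the right and rows downward; lengths in m; the calibration is good to about 2 mm. A picture is of the moment at which its call begins: read the wrist's pose just before it. calibration takes no time and is no camera call.
- env.hand_in(): hands the job in; it is judged then, once.
The state is a dict: "time_s": time; "q": joint angles; "qd": joint speeds; "tau": joint torques, N m; "ee_pos": TCP position; "tool_rot": TCP orientation; "ft_force": force on the tool from outside, world axes, zero at the start; "torque": the same for the moment, N m; "width": finger opening in m; "grasp_force": force on a finger pad.
Only numpy, scipy, OpenCV 4.12 (cv2) and the standard library are available. Lean on these libraries where they do the work, as an engineer would, in place of code of your own. Each camera call takes 0.05 s, during which the arm holds its last target. There are 200 camera calls.

## Working session

There is one attempt and no reset: what is moved stays moved. The work goes in short steps, Python scripts to look and compute and a shell command to move; the robot and the scene stay as the last step left them, time stands still between calls to the robot, and variables do not carry over. Pictures are saved under pics/ and viewed, at most 10 in all, crops included, and the job is handed in when it is done.

```bash
mkdir -p pics; ls; python3 - <<'E'
from rig import env
import cv2
for n in("scene","side"):
    cv2.imwrite(f"pics/{n}0.png",env.read_camera(n)[:,:,::-1])
    c=env.calibration(n);print(n,c)
print(env.calibration("wrist"));s=env.read_state();print(s)
E
```

```text
pics
scene {'mtx': array([[473.2111818 ,   0.        , 321.59026805],
       [  0.        , 473.2111818 , 200.41977902],
       [  0.        ,   0.        ,   1.        ]]), 'k1': -0.0035356448326596696, 'world_to_cam': array([[ 0.13871012,  0.99017455, -0.01771628, -0.09556659],
       [ 0.71126903, -0.11205507, -0.69393085, -0.29041505],
       [-0.68909786,  0.08365419, -0.71982367,  1.79616829],
       [ 0.        ,  0.        ,  0.        ,  1.        ]])}
side {'mtx': array([[372.12366491,   0.        , 318.32898338],
       [  0.        , 372.12366491, 201.42190093],
       [  0.        ,   0.        ,   1.        ]]), 'k1': -0.0806498341035633, 'world_to_cam': array([[-0.96715957, -0.25399437, -0.00944571,  0.50892573],
       [-0.12203862,  0.49665573, -0.85932512,  0.17624237],
       [ 0.22295501, -0.82995177, -0.51134246,  1.12146773],
       [ 0.        ,  0.        ,  0.        ,  1.        ]])}
{'mtx': array([[351.93860289,   0.        , 319.43411441],
       [  0.        , 351.93860289, 197.93947386],
       [  0.        ,   0.        ,   1.        ]]), 'k1': -0.02061
[... 337 characters left out ...]
0,
         1.00000000e+00]])}
{'time_s': 0.1, 'q': array([1.20401209e+00, 8.74138068e-02, 1.75234917e-01, 1.65983075e+00,
       2.81910901e-05, 1.57084129e+00]), 'qd': array([ 0.00050336, -0.00248025,  0.00180162,  0.00148689, -0.0001242 ,
        0.00033402]), 'tau': array([-3.14893232e-04, -5.21559584e+01,  4.65653872e+01,  1.60242029e-02,
       -5.55188944e-05,  2.74707148e-06]), 'ee_pos': array([0.1971605 , 0.51323551, 0.24166023]), 'tool_rot': array([-1.24479375e-04,  1.82387935e-01,  9.83226461e-01, -5.93916267e-04]), 'ft_force': array([-0.53057226, -0.70583346,  0.06588433]), 'torque': array([ 0.00417149,  0.04243712, -0.01505023]), 'grasp_force': 0.0, 'width': 0.08556583721244206}
```

View pics/scene0.png

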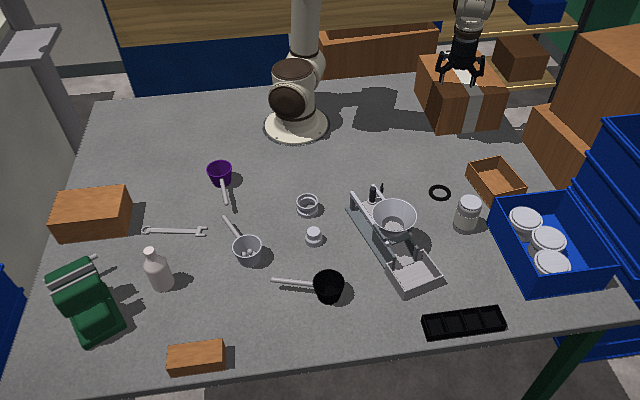

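View pics/side0.png

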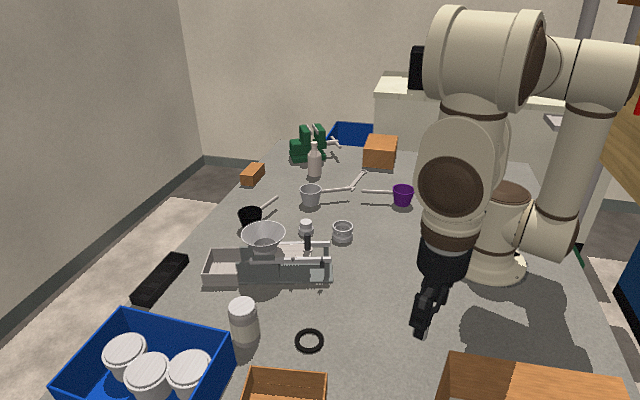

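The scene view shows the cup at about (247,250) with its handle end at (224,217), the hopper funnel at (395,221) and the post at (376,190). The black cup at (329,287) and the purple one at (220,173) are decoys. I'll enlarge both views.

```bash
python3 - <<'E'
import cv2
a=cv2.imread("pics/scene0.png")[155:300,205:450]
cv2.imwrite("pics/c1.png",cv2.resize(a,(784,464),interpolation=cv2.INTER_CUBIC)) #3.2
b=cv2.imread("pics/side0.png")[165:295,190:390]
cv2.imwrite("pics/c2.png",cv2.resize(b,(800,520),interpolation=cv2.INTER_CUBIC)) #4
E
```

```text
(no output)
```

View pics/c1.png

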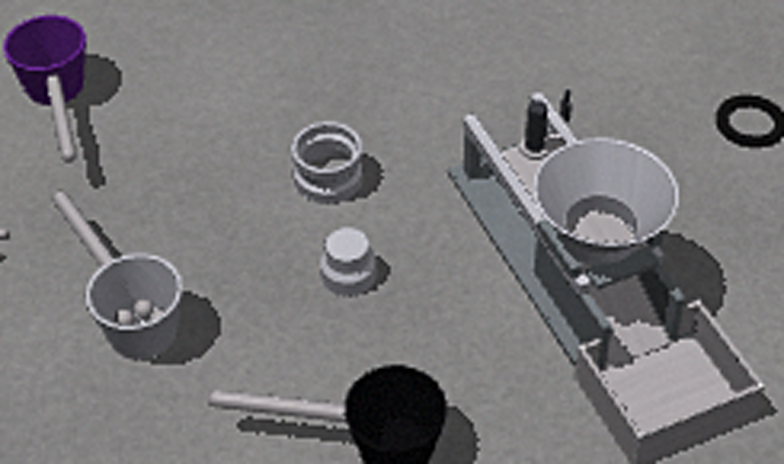

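View pics/c2.png

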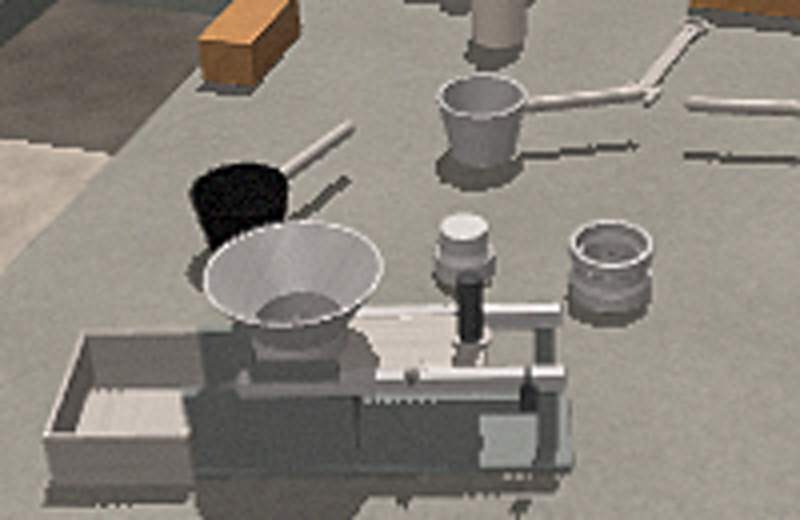

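Crop readings: cup rim centre is c1 (134.5,291) and c2 (483,94), with the handle end at c1 (59,195) and c2 (650,93). The funnel mouth is c1 (608,194) and c2 (293,273), and the post top is c1 (538,99) and c2 (470,276). The fin top is c1 (567,92) and c2 (527,368), and the pointer is c2 (412,375). Next I'll fit the poses.

```bash
cat > h.py <<'E'
import numpy as np, cv2
from rig import env
from scipy.optimize import least_squares
from scipy.spatial.transform import Rotation as R
def proj(n,P,T=None):
    c=env.calibration(n); T=c["world_to_cam"] if T is None else T
    d=np.array([c["k1"],0,0,0,0.])
    return cv2.projectPoints(np.atleast_2d(P).astype(float),cv2.Rodrigues(T[:3,:3])[0],T[:3,3],c["mtx"],d)[0][:,0]
def rot(q): return R.from_quat(np.r_[q[1:],q[0]])
def wristT(s):
    M=np.eye(4);M[:3,:3]=rot(s["tool_rot"]).as_matrix();M[:3,3]=s["ee_pos"]
    return np.linalg.inv(M@env.calibration("wrist")["hand_eye"])
def place(p,loc):
    c,s=np.cos(p[2]),np.sin(p[2]);x,y,z=loc
    return [p[0]+c*x-s*y,p[1]+s*x+c*y,z]
def say(): 
    s=env.read_state();print(round(s["time_s"],2),"q",s["q"].round(2),"p",s["ee_pos"].round(4),"w",round(s["width"],4),"g",round(s["grasp_force"],1),"f",s["ft_force"].round(1));print(rot(s["tool_rot"]).as_matrix().round(3).tolist())
E
python3 - <<'E'
from h import *
A=lambda u,v:("scene",205+u/3.2-.35,155+v/3.2-.35)
B=lambda u,v:("side",190+u/4-.4,165+v/4-.4)
def fit(obs,x0):
    f=lambda p:np.concatenate([proj(n,place(p,l))[0]-[u,v] for (n,u,v),l in obs])
    r=least_squares(f,x0);print(r.x.round(4),r.fun.round(1));return r.x
best=None
cup=fit([(A(134.5,291),(0,0,.062)),(B(483,94),(0,0,.062)),(A(60,196),(-.155,0,.045)),(B(649,94),(-.155,0,.045))],[.5,-.2,0.5])
hop=fit([(A(608,194),(.02,0,.14)),(B(293,273),(.02,0,.14)),(A(538,99),(-.1,0,.132)),(B(470,276),(-.1,0,.132)),(B(412,375),(-.06,.051,.082))],[.5,.1,0.5])
for a in np.arange(.060,.09,.005): print(a,[ (np.array(proj(n,place(hop,(-.06-a,.055,.096)))[0])) for n in("scene","side")])
print(A(567,93),B(527,368))
print("post",place(hop,(-.1,0,.077)),"mouth",place(hop,(.02,0,.14)),"handle",place(cup,(-.1,0,.045)))
say()
E
```

```text
[ 0.6101 -0.1991  0.4457] [-0.4 -1.  -0.4 -0.1 -0.1 -1.3 -1.9 -0.2]
[0.6076 0.2041 0.2861] [-0.4 -2.  -0.1 -0.9 -0.1  1.7 -0.4 -0.3 -0.1  1.4]
0.06 [array([384.94725304, 186.14178595]), array([314.60839894, 256.11915931])]
0.065 [array([384.11801233, 185.08975198]), array([316.47696416, 256.07097679])]
0.07 [array([383.29248009, 184.04242819]), array([318.34518225, 256.02257988])]
0.07500000000000001 [array([382.47063166, 182.9997832 ]), array([320.21303039, 255.97396933])]
0.08000000000000002 [array([381.65244257, 181.96178588]), array([322.08048579, 255.92514586])]
0.08500000000000002 [array([380.83788856, 180.92840542]), array([323.94752568, 255.8761102 ])]
('scene', 381.8375, 183.7125) ('side', 321.35, 256.6)
post [np.float64(0.5116931833557407), np.float64(0.17590942333250514), 0.077] mouth [np.float64(0.6268170056096102), np.float64(0.20976951118914625), 0.14] handle [np.float64(0.5198567189773595), np.float64(-0.24216162312695166), 0.045]
0.1 q [1.2  0.09 0.18 1.66 0.   1.57] p [0.1972 0.5132 0.2417] w 0.0856 g 0.0 f [-0.5 -0.7  0.1]
[[-0.933, 0.359, -0.0], [0.359, 0.933, -0.001], [0.0, -0.001, -1.0]]
```

```bash
python3 - <<'E'
from h import *
def ground(n,u,v,z):
    f=lambda p:proj(n,[p[0],p[1],z])[0]-[u,v]
    return least_squares(f,[.5,0]).x.round(3)
for k,(u,v,z) in dict(coupling=(307,200,.046),plug=(313.5,231,.045),blackcup=(329,279,.06),oiler=(150,252,.15),can=(470,198,.11)).items(): print(k,ground("scene",u,v,z))
s=env.read_state();M=rot(s["tool_rot"]).as_matrix();p=s["ee_pos"]
tgt=np.array([.520,-.242,.24]);d=(tgt-p)/24
for i in range(24):
    Mi=M@R.from_rotvec([0,0,.0967*i]).as_matrix();print((Mi.T@d*100).round(2))
E
```

```text
coupling [ 0.45  -0.011]
plug [ 0.575 -0.007]
blackcup [0.756 0.011]
oiler [ 0.669 -0.431]
can [0.576 0.448]
[-2.38 -2.45  0.01]
[-2.61 -2.21  0.01]
[-2.81 -1.95  0.01]
[-2.99 -1.67  0.01]
[-3.13 -1.37  0.01]
[-3.25 -1.07  0.01]
[-3.34 -0.75  0.01]
[-3.4  -0.42  0.01]
[-3.42 -0.09  0.01]
[-3.41  0.24  0.01]
[-3.37  0.57  0.01]
[-3.3   0.89  0.01]
[-3.2   1.21  0.01]
[-3.07  1.51  0.01]
[-2.91  1.8   0.01]
[-2.72  2.07  0.01]
[-2.51  2.33  0.01]
[-2.27  2.56  0.01]
[-2.02  2.76  0.01]
[-1.74  2.95  0.01]
[-1.45  3.1   0.01]
[-1.14  3.23  0.01]
[-0.82  3.32  0.01]
[-0.5   3.39  0.01]
```

```bash
python3 -m crank '{"steps":[[[-2.4,-2.4,0,0,0,0.097,8],[-2.6,-2.2,0,0,0,0.097,8],[-2.8,-1.9,0,0,0,0.097,8],[-3.0,-1.7,0,0,0,0.097,8],[-3.1,-1.4,0,0,0,0.097,8],[-3.2,-1.1,0,0,0,0.097,8],[-3.3,-0.8,0,0,0,0.097,8],[-3.4,-0.4,0,0,0,0.097,8]]]}' 100
python3 -m crank '{"steps":[[[-3.4,-0.1,0,0,0,0.097,8],[-3.4,0.2,0,0,0,0.097,8],[-3.4,0.6,0,0,0,0.097,8],[-3.3,0.9,0,0,0,0.097,8],[-3.2,1.2,0,0,0,0.097,8],[-3.1,1.5,0,0,0,0.097,8],[-2.9,1.8,0,0,0,0.097,8],[-2.7,2.1,0,0,0,0.097,8]]]}'
python3 -m crank '{"steps":[[[-2.5,2.3,0,0,0,0.097,8],[-2.3,2.6,0,0,0,0.097,8],[-2.0,2.8,0,0,0,0.097,8],[-1.7,2.9,0,0,0,0.097,8],[-1.4,3.1,0,0,0,0.097,8],[-1.1,3.2,0,0,0,0.097,8],[-0.8,3.3,0,0,0,0.097,8],[-0.5,3.4,0,0,0,0.097,8]]]}'
python3 - <<'E'
from h import *
say();s=env.read_state()
im=env.read_camera("wrist");cv2.imwrite("pics/w1.png",im[:,:,::-1])
T=wristT(s);cup=[.6101,-.1991,.4457]
print(proj("wrist",[place(cup,(0,0,.062)),place(cup,(-.157,0,.045)),place(cup,(-.1,0,.045))],T))
E
```

```text
time_s: 0.77
ee_pos: [0.3035, 0.2611, 0.2421]
tool_rot: [-0.0, 0.543, 0.84, -0.0]
ft_force: [1.1, 0.1, 0.4]
width: 0.0806
grasp_force: 0.0
time_s: 1.43
ee_pos: [0.4104, 0.0088, 0.2422]
tool_rot: [0.0, 0.82, 0.572, 0.0]
ft_force: [0.9, 0.5, -0.1]
width: 0.0804
grasp_force: 0.0
time_s: 2.1
ee_pos: [0.5176, -0.2421, 0.2418]
tool_rot: [-0.0, 0.976, 0.219, -0.0]
ft_force: [0.3, 0.2, 0.6]
width: 0.0799
grasp_force: 0.0
2.1 q [-0.44  0.14  0.23  1.66  0.    2.26] p [ 0.5176 -0.2421  0.2418] w 0.0799 g 0.0 f [0.3 0.2 0.6]
[[0.904, 0.428, -0.0], [0.428, -0.904, 0.0], [-0.0, -0.0, -1.0]]
[[321.07520171  57.09412694]
 [321.39673286 227.69093555]
 [321.26445161 171.41782874]]
```

View pics/w1.png

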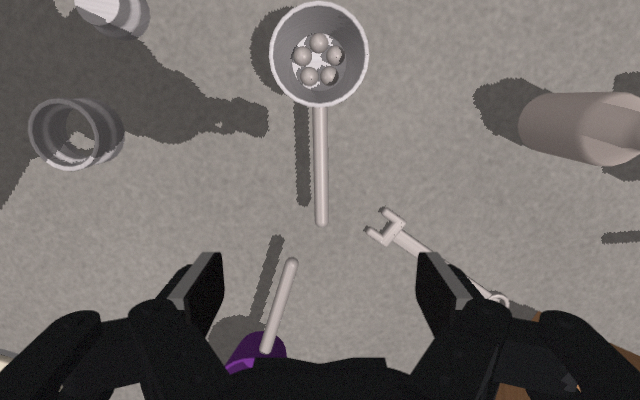

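The wrist view shows the cup rim centred at (319,54) with five balls inside and the handle end at (321,226). That is within 3 px of the prediction. The wrench jaw at (380,225) and the purple handle end at (291,260) are clear of the grip point (321,171). Descending.

```bash
python3 -m crank '{"steps":[[[0.2,0,2.5,0,0,0,5],[0.2,0,3,0,0,0,5],[0,0,3,0,0,0,5],[0,0,3,0,0,0,5],[0,0,3,0,0,0,5],[0,0,3,0,0,0,5],[0,0,2,0,0,0,5],[0,0,1,0,0,0,5]]]}' 100
python3 -m crank '{"steps":[[[0,0,0,0,0,0,5],[0,0,0,0,0,0,2.5],[0,0,0,0,0,0,1.5],[0,0,0,0,0,0,1],[0,0,0,0,0,0,0.5],[0,0,0,0,0,0,0.5],[0,0,0,0,0,0,0.5],[0,0,0,0,0,0,0.5]]]}' 100
```

```text
time_s: 2.82
ee_pos: [0.5191, -0.2379, 0.0336]
tool_rot: [-0.001, 0.975, 0.222, -0.002]
ft_force: [0.1, 0.6, 0.1]
width: 0.0497
grasp_force: 0.0
time_s: 3.48
ee_pos: [0.5213, -0.2393, 0.0383]
tool_rot: [0.001, 0.975, 0.221, 0.0]
ft_force: [-2.1, -3.1, 6.0]
width: 0.011
grasp_force: 97.7
```

```bash
python3 -m crank '{"steps":[[[0,0,-0.5,0,0,0,0.5],[0,0,-1,0,0,0,0.5],[0,0,-1.5,0,0,0,0.5],[0,0,-1.5,0,0,0,0.5],[0,0,-0.5,0,0,0,0.5],[0,0,0,0,0,0,0.5],[0,0,0,0,0,0,0.5],[0,0,0,0,0,0,0.5]]]}' 100
python3 - <<'E'
from h import *
say()
w=env.read_camera("wrist");b=env.read_camera("side")[155:255,270:390]
cv2.imwrite("pics/l1.png",np.hstack([cv2.resize(w,(480,300)),cv2.resize(b,(320,300))])[:,:,::-1])
E
```

```text
time_s: 4.15
ee_pos: [0.5204, -0.2384, 0.0862]
tool_rot: [-0.001, 0.975, 0.222, -0.001]
ft_force: [0.1, -0.4, -3.2]
width: 0.0107
grasp_force: 98.0
4.15 q [-0.43  0.14 -0.07  1.36  0.    2.27] p [ 0.5204 -0.2384  0.0862] w 0.0107 g 98.0 f [ 0.1 -0.4 -3.2]
[[0.902, 0.432, -0.001], [0.432, -0.902, 0.001], [-0.001, -0.001, -1.0]]
```

View pics/l1.png

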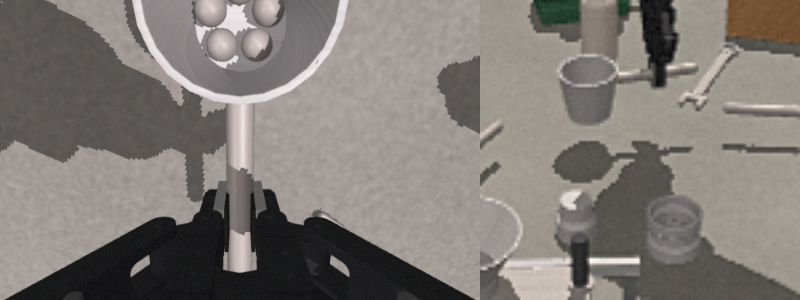

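The cup is held level off the bench and the balls are still inside. Working out the transfer to the hopper.

```bash
python3 - <<'E'
from h import *
s=env.read_state();M=rot(s["tool_rot"]).as_matrix();p=s["ee_pos"]
d=(np.array([.676,.119,p[2]])-p)/16
for i in range(16):
    Mi=M@R.from_rotvec([0,0,-.081*i]).as_matrix();print((Mi.T@d*100).round(2)[:2])
E
```

```text
[ 1.84 -1.59]
[ 1.97 -1.44]
[ 2.08 -1.28]
[ 2.17 -1.1 ]
[ 2.25 -0.92]
[ 2.32 -0.74]
[ 2.37 -0.55]
[ 2.41 -0.36]
[ 2.43 -0.16]
[2.44 0.04]
[2.42 0.24]
[2.4  0.43]
[2.36 0.62]
[2.3  0.81]
[2.22 1.  ]
[2.14 1.17]
```

```bash
python3 -m crank '{"steps":[[[0,0,-0.8,0,0,0,0.5],[0,0,-1.6,0,0,0,0.5],[0,0,-2.2,0,0,0,0.5],[0,0,-2.2,0,0,0,0.5],[0,0,-2.2,0,0,0,0.5],[0,0,-2.2,0,0,0,0.5],[0,0,-1.6,0,0,0,0.5],[0,0,-0.6,0,0,0,0.5]]]}' 100
python3 -m crank '{"steps":[[[1.8,-1.6,0,0,0,-0.081,0.5],[2.0,-1.4,0,0,0,-0.081,0.5],[2.1,-1.3,0,0,0,-0.081,0.5],[2.2,-1.1,0,0,0,-0.081,0.5],[2.3,-0.9,0,0,0,-0.081,0.5],[2.3,-0.7,0,0,0,-0.081,0.5],[2.4,-0.6,0,0,0,-0.081,0.5],[2.4,-0.4,0,0,0,-0.081,0.5]]]}'
python3 -m crank '{"steps":[[[2.4,-0.2,0,0,0,-0.081,0.5],[2.4,0,0,0,0,-0.081,0.5],[2.4,0.2,0,0,0,-0.081,0.5],[2.4,0.4,0,0,0,-0.081,0.5],[2.4,0.6,0,0,0,-0.081,0.5],[2.3,0.8,0,0,0,-0.081,0.5],[2.2,1.0,0,0,0,-0.081,0.5],[2.1,1.2,0,0,0,-0.081,0.5]]]}'
python3 -m crank '{"steps":[[[0,0,0,0,0,0,0.5],[0,0,0,0,0,0,0.5],[0,0,0,0,0,0,0.5],[0,0,0,0,0,0,0.5],[0,0,0,0,0,0,0.5],[0,0,0,0,0,0,0.5],[0,0,0,0,0,0,0.5],[0,0,0,0,0,0,0.5]]]}'
python3 - <<'E'
from h import *
say()
b=env.read_camera("side")[100:300,180:420];a=env.read_camera("scene")[120:270,320:500]
cv2.imwrite("pics/p1.png",np.hstack([cv2.resize(b,(480,400)),cv2.resize(a,(320,267))[:400] if 0 else cv2.resize(a,(320,400))])[:,:,::-1])
E
```

```text
time_s: 4.92
ee_pos: [0.5215, -0.2389, 0.2244]
tool_rot: [0.001, 0.975, 0.222, 0.001]
ft_force: [-0.6, -0.2, -2.4]
width: 0.0107
grasp_force: 98.1
time_s: 5.58
ee_pos: [0.5993, -0.0582, 0.2205]
tool_rot: [-0.0, 0.853, 0.522, -0.0]
ft_force: [0.8, 0.4, -2.3]
width: 0.0113
grasp_force: 98.0
time_s: 6.25
ee_pos: [0.6755, 0.1201, 0.2205]
tool_rot: [-0.0, 0.642, 0.767, -0.0]
ft_force: [-0.4, -0.7, -2.5]
width: 0.0107
grasp_force: 98.1
time_s: 6.92
ee_pos: [0.6752, 0.1185, 0.2215]
tool_rot: [0.0, 0.644, 0.765, 0.0]
ft_force: [0.1, 0.5, -2.6]
width: 0.0109
grasp_force: 98.1
6.92 q [ 0.17  0.43  0.55  1.69 -0.    1.57] p [0.6752 0.1185 0.2215] w 0.0109 g 98.1 f [ 0.1  0.5 -2.6]
[[-0.17, 0.985, 0.0], [0.985, 0.17, -0.0], [-0.0, 0.0, -1.0]]
```

View pics/p1.png

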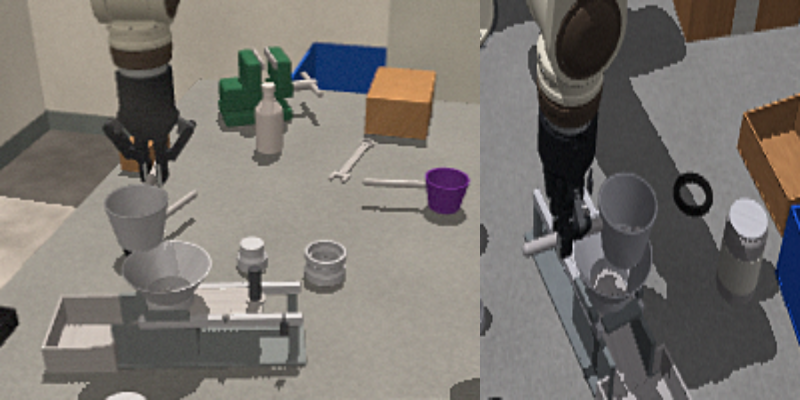

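The cup sits above the funnel mouth: the cup is at about (138,215) and the mouth at (168,265) in the side half. Tilting toward the robot about tool −x.

```bash
python3 -m crank '{"steps":[[[0,0,0,-0.06,0,0,0.5],[0,0,0,-0.1,0,0,0.5],[0,0,0,-0.12,0,0,0.5],[0,0,0,-0.12,0,0,0.5],[0,0,0,-0.12,0,0,0.5],[0,0,0,-0.12,0,0,0.5],[0,0,0,-0.1,0,0,0.5],[0,0,0,-0.06,0,0,0.5]]]}' 100
python3 -m crank '{"steps":[[[0,0,0,-0.06,0,0,0.5],[0,0,0,-0.06,0,0,0.5],[0,0,0,-0.06,0,0,0.5],[0,0,0,-0.06,0,0,0.5],[0,0,0,-0.06,0,0,0.5],[0,0,0,-0.04,0,0,0.5],[0,0,0,-0.04,0,0,0.5],[0,0,0,-0.04,0,0,0.5]]]}'
python3 - <<'E'
from h import *
say()
E
```

```text
time_s: 7.68
ee_pos: [0.6736, 0.1186, 0.2204]
tool_rot: [0.248, 0.594, 0.706, 0.294]
ft_force: [-0.0, 0.7, -4.0]
width: 0.0107
grasp_force: 98.3
time_s: 8.35
ee_pos: [0.6749, 0.1189, 0.2209]
tool_rot: [0.365, 0.53, 0.63, 0.434]
ft_force: [0.5, -0.7, -2.9]
width: 0.0111
grasp_force: 98.4
8.35 q [ 0.18 -0.5  -0.88 -0.02 -0.    1.57] p [0.6749 0.1189 0.2209] w 0.0111 g 98.4 f [ 0.5 -0.7 -2.9]
[[-0.171, 0.351, 0.921], [0.985, 0.061, 0.16], [-0.0, 0.934, -0.356]]
```

```bash
python3 -m crank '{"steps":[[[0,0,0,-0.04,0,0,0.5],[0,0,0,-0.04,0,0,0.5],[0,0,0,-0.04,0,0,0.5],[0,0,0,-0.04,0,0,0.5],[0,0,0,-0.04,0,0,0.5],[0,0,0,-0.04,0,0,0.5],[0,0,0,-0.04,0,0,0.5],[0,0,0,-0.04,0,0,0.5]]]}' 100
python3 - <<'E'
from h import *
say()
E
```

```text
time_s: 9.02
ee_pos: [0.675, 0.1189, 0.2211]
tool_rot: [0.445, 0.465, 0.553, 0.529]
ft_force: [0.3, -0.3, -3.5]
width: 0.011
grasp_force: 98.4
9.02 q [ 0.18 -0.36 -1.08 -0.67 -0.    1.57] p [0.675  0.1189 0.2211] w 0.011 g 98.4 f [ 0.3 -0.3 -3.5]
[[-0.171, 0.043, 0.984], [0.985, 0.008, 0.171], [-0.0, 0.999, -0.044]]
```

```bash
python3 -m crank '{"steps":[[[0,0,0.2,-0.04,0,0,0.5],[0,0,0.2,-0.04,0,0,0.5],[0,0,0.2,-0.04,0,0,0.5],[0,0,0.2,-0.03,0,0,0.5],[0,0,0.2,-0.03,0,0,0.5],[0,0,0.2,-0.03,0,0,0.5],[0,0,0,-0.03,0,0,0.5],[0,0,0,0,0,0,0.5]]]}' 100
python3 - <<'E'
from h import *
say()
b=env.read_camera("side")[150:300,190:370];a=env.read_camera("scene")[120:300,320:500]
cv2.imwrite("pics/p2.png",np.hstack([cv2.resize(b,(480,400)),cv2.resize(a,(320,400))])[:,:,::-1])
E
```

```text
time_s: 9.68
ee_pos: [0.6874, 0.1211, 0.22]
tool_rot: [0.497, 0.409, 0.487, 0.591]
ft_force: [0.2, -0.4, -2.0]
width: 0.0109
grasp_force: 98.3
9.68 q [ 0.18  0.02 -1.05 -1.27 -0.    1.57] p [0.6874 0.1211 0.22  ] w 0.0109 g 98.3 f [ 0.2 -0.4 -2. ]
[[-0.171, -0.189, 0.967], [0.985, -0.033, 0.168], [-0.0, 0.981, 0.192]]
```

View pics/p2.png

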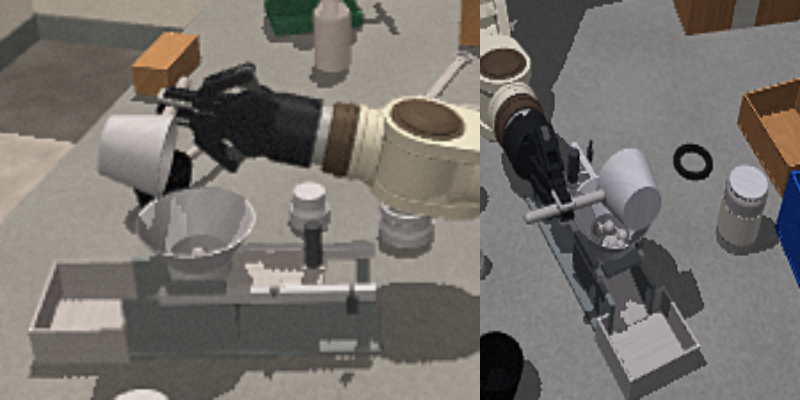

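The cup is at about 101° of tilt and the balls show in the funnel throat at about (612,232). Tilting a bit more while raising it, to make sure it is empty.

```bash
python3 -m crank '{"steps":[[[0,0.4,0,-0.03,0,0,0.5],[0,0.4,0,-0.03,0,0,0.5],[0,0.4,0,-0.03,0,0,0.5],[0,0.4,0,-0.03,0,0,0.5],[0,0.4,0,-0.03,0,0,0.5],[0,0,0,0,0,0,0.5],[0,0,0,0,0,0,0.5],[0,0,0,0,0,0,0.5]]]}' 100
python3 - <<'E'
from h import *
say()
b=env.read_camera("side")[190:240,220:280];a=env.read_camera("scene")[180:260,360:440]
cv2.imwrite("pics/p3.png",np.hstack([cv2.resize(b,(400,400),interpolation=2),cv2.resize(a,(400,400),interpolation=2)])[:,:,::-1])
E
```

```text
time_s: 10.45
ee_pos: [0.6825, 0.1202, 0.2417]
tool_rot: [0.526, 0.371, 0.441, 0.626]
ft_force: [-0.7, -0.6, -1.8]
width: 0.0107
grasp_force: 98.3
10.45 q [ 0.18  0.19 -1.01 -1.55 -0.    1.57] p [0.6825 0.1202 0.2417] w 0.0107 g 98.3 f [-0.7 -0.6 -1.8]
[[-0.171, -0.332, 0.928], [0.985, -0.058, 0.161], [-0.0, 0.941, 0.337]]
```

View pics/p3.png

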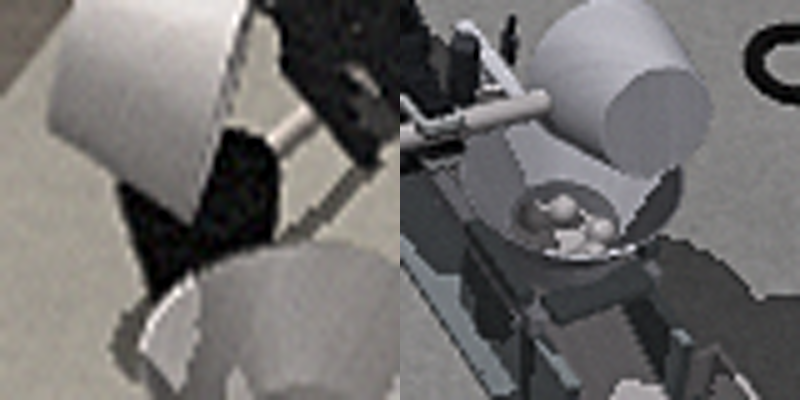

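It is at 110°, the cup is tipped out and balls are piled in the throat at about (575,225). Turning back upright and carrying the cup to its old place.

```bash
python3 -m crank '{"steps":[[[0,0,0,0.08,0,0,0.5],[0,0,0,0.12,0,0,0.5],[0,0,0,0.12,0,0,0.5],[0,0,0,0.12,0,0,0.5],[0,0,0,0.12,0,0,0.5],[0,0,0,0.12,0,0,0.5],[0,0,0,0.12,0,0,0.5],[0,0,0,0.12,0,0,0.5]]]}' 100
python3 -m crank '{"steps":[[[0,0,0,0.12,0,0,0.5],[0,0,0,0.12,0,0,0.5],[0,0,0,0.12,0,0,0.5],[0,0,0,0.12,0,0,0.5],[0,0,0,0.12,0,0,0.5],[0,0,0,0.12,0,0,0.5],[0,0,0,0.12,0,0,0.5],[0,0,0,0.12,0,0,0.5]]]}'
python3 -m crank '{"steps":[[[0,0,0,0.035,0,0,0.5],[0,0,0,0,0,0,0.5],[0,0,0,0,0,0,0.5],[0,0,0,0,0,0,0.5],[0,0,0,0,0,0,0.5],[0,0,0,0,0,0,0.5],[0,0,0,0,0,0,0.5],[0,0,0,0,0,0,0.5]]]}'
python3 - <<'E'
from h import *
say()
s=env.read_state();M=rot(s["tool_rot"]).as_matrix();p=s["ee_pos"]
x=np.arctan2(M[1,0],M[0,0]);k=(x-.4468)/16;print(k, rot(s["tool_rot"]).as_rotvec())
d=(np.array([.5204,-.2384,p[2]])-p)/16
for i in range(16):
    Mi=M@R.from_rotvec([0,0,k*i]).as_matrix();print((Mi.T@d*100).round(2)[:2])
E
```

```text
time_s: 11.22
ee_pos: [0.6909, 0.1216, 0.2414]
tool_rot: [0.38, 0.52, 0.618, 0.452]
ft_force: [1.6, 0.8, -3.1]
width: 0.0106
grasp_force: 98.4
time_s: 11.88
ee_pos: [0.6928, 0.1219, 0.2433]
tool_rot: [0.107, 0.635, 0.755, 0.127]
ft_force: [1.3, 0.3, -0.4]
width: 0.0108
grasp_force: 98.3
time_s: 12.55
ee_pos: [0.6931, 0.122, 0.2414]
tool_rot: [0.097, 0.636, 0.757, 0.115]
ft_force: [-0.3, 0.3, -1.6]
width: 0.0107
grasp_force: 98.3
12.55 q [ 0.17  0.15  0.21  1.33 -0.    1.57] p [0.6931 0.122  0.2414] w 0.0107 g 98.3 f [-0.3  0.3 -1.6]
[[-0.171, 0.941, 0.293], [0.985, 0.163, 0.051], [-0.0, 0.298, -0.955]]
0.0810025840359419 [1.88458382 2.24030084 0.34125599]
[-2.03 -1.38]
[-2.14 -1.21]
[-2.23 -1.04]
[-2.31 -0.85]
[-2.37 -0.66]
[-2.42 -0.47]
[-2.45 -0.27]
[-2.46 -0.07]
[-2.46  0.13]
[-2.44  0.32]
[-2.4   0.52]
[-2.35  0.71]
[-2.29  0.9 ]
[-2.21  1.08]
[-2.11  1.26]
[-2.01  1.43]
```

```bash
python3 -m crank '{"steps":[[[0,0,0,0.1,0,0,0.5],[0,0,0,0.1,0,0,0.5],[0,0,0,0.1,0,0,0.5],[0,0,0,0,0,0,0.5],[0,0,0,0,0,0,0.5],[0,0,0,0,0,0,0.5],[0,0,0,0,0,0,0.5],[0,0,0,0,0,0,0.5]]]}'
python3 -m crank '{"steps":[[[-2.0,1.4,0,0,0,0.081,0.5],[-2.1,1.2,0,0,0,0.081,0.5],[-2.2,1.0,0,0,0,0.081,0.5],[-2.3,0.9,0,0,0,0.081,0.5],[-2.4,0.7,0,0,0,0.081,0.5],[-2.4,0.5,0,0,0,0.081,0.5],[-2.4,0.3,0,0,0,0.081,0.5],[-2.5,0.1,0,0,0,0.081,0.5]]]}'
python3 - <<'E'
from h import *
say()
s=env.read_state();M=rot(s["tool_rot"]).as_matrix();p=s["ee_pos"]
x=np.arctan2(M[1,0],M[0,0]);k=(x-.4468)/8;print(k)
d=(np.array([.5204,-.2384,p[2]])-p)/8
for i in range(8):
    Mi=M@R.from_rotvec([0,0,k*i]).as_matrix();print((Mi.T@d*100).round(2)[:2])
E
```

```text
time_s: 13.22
ee_pos: [0.6929, 0.122, 0.2435]
tool_rot: [0.007, 0.644, 0.765, 0.008]
ft_force: [0.0, 0.1, -1.2]
width: 0.0104
grasp_force: 98.3
time_s: 13.88
ee_pos: [0.7313, -0.0581, 0.2425]
tool_rot: [0.004, 0.855, 0.519, 0.009]
ft_force: [0.4, -0.2, -1.0]
width: 0.011
grasp_force: 98.3
13.88 q [-0.08  0.57  0.79  1.77  0.    1.97] p [ 0.7313 -0.0581  0.2425] w 0.011 g 98.3 f [ 0.4 -0.2 -1. ]
[[0.462, 0.887, 0.02], [0.887, -0.462, 0.003], [0.011, 0.016, -1.0]]
0.08050721914771193
[-3.22 -1.3 ]
[-3.31 -1.03]
[-3.38 -0.77]
[-3.43 -0.49]
[-3.46 -0.21]
[-3.47  0.07]
[-3.45  0.34]
[-3.41  0.62]
```

```bash
python3 -m crank '{"steps":[[[-3.2,-1.3,0,0.016,-0.011,0.08,0.5],[-3.3,-1.0,0,0,0,0.08,0.5],[-3.4,-0.8,0,0,0,0.08,0.5],[-3.4,-0.5,0,0,0,0.08,0.5],[-3.5,-0.2,0,0,0,0.08,0.5],[-3.5,0.1,0,0,0,0.08,0.5],[-3.4,0.3,0,0,0,0.08,0.5],[-3.4,0.6,0,0,0,0.08,0.5]]]}'
python3 -m crank '{"steps":[[[0,0,2,0,0,0,0.5],[0,0,3,0,0,0,0.5],[0,0,3,0,0,0,0.5],[0,0,3,0,0,0,0.5],[0,0,3,0,0,0,0.5],[0,0,2,0,0,0,0.5],[0,0,1,0,0,0,0.5],[0,0,0,0,0,0,0.5]]]}'
python3 -m crank '{"steps":[[[0,0,0,0,0,0,0.5],[0,0,0,0,0,0,0.5],[0,0,0,0,0,0,0.5],[0,0,0,0,0,0,0.5],[0,0,0,0,0,0,0.5],[0,0,0,0,0,0,0.5],[0,0,0,0,0,0,0.5],[0,0,0,0,0,0,0.5]]]}'
python3 - <<'E'
from h import *
say()
w=env.read_camera("wrist");b=env.read_camera("side")[155:255,270:390];a=env.read_camera("scene")[180:260,365:445]
cv2.imwrite("pics/l2.png",np.hstack([cv2.resize(w,(320,200)),cv2.resize(b,(240,200)),cv2.resize(a,(240,200))])[:,:,::-1])
E
```

```text
time_s: 14.55
ee_pos: [0.5197, -0.2383, 0.2425]
tool_rot: [0.0, 0.975, 0.224, 0.0]
ft_force: [1.0, 0.0, -0.2]
width: 0.0108
grasp_force: 98.3
time_s: 15.22
ee_pos: [0.52, -0.237, 0.0698]
tool_rot: [-0.001, 0.974, 0.225, -0.002]
ft_force: [0.3, 0.2, -1.3]
width: 0.011
grasp_force: 98.3
time_s: 15.88
ee_pos: [0.5216, -0.2378, 0.0709]
tool_rot: [-0.001, 0.974, 0.225, -0.001]
ft_force: [-0.1, -0.0, -1.4]
width: 0.0107
grasp_force: 98.3
15.88 q [-0.43  0.15 -0.09  1.34 -0.    2.26] p [ 0.5216 -0.2378  0.0709] w 0.0107 g 98.3 f [-0.1 -0.  -1.4]
[[0.898, 0.439, -0.003], [0.439, -0.898, 0.001], [-0.002, -0.002, -1.0]]
```

View pics/l2.png

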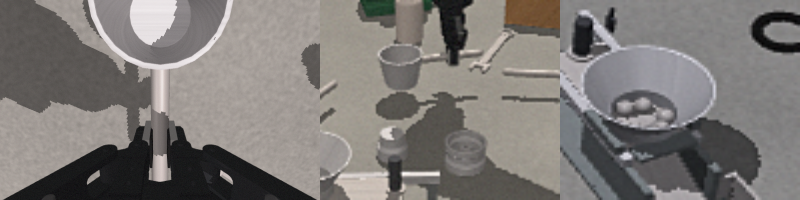

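The cup is empty and level just above its old spot, and all the balls are in the throat at about (645,112). That was the tenth picture, so the rest goes by numbers. Setting it down.

```bash
python3 -m crank '{"steps":[[[0,0,0.8,0,0,0,0.5],[0,0,0.8,0,0,0,0.5],[0,0,0.6,0,0,0,0.5],[0,0,0.4,0,0,0,0.5],[0,0,0.2,0,0,0,0.5],[0,0,0.2,0,0,0,0.5],[0,0,0.1,0,0,0,0.5],[0,0,0,0,0,0,0.5]]]}'
python3 -m crank '{"steps":[[[0,0,0.1,0,0,0,0.5],[0,0,0.1,0,0,0,0.5],[0,0,0,0,0,0,0.5],[0,0,0,0,0,0,0.5],[0,0,0,0,0,0,0.5],[0,0,0,0,0,0,0.5],[0,0,0,0,0,0,0.5],[0,0,0,0,0,0,0.5]]]}'
```

```text
time_s: 16.7
ee_pos: [0.5216, -0.2377, 0.04]
tool_rot: [-0.001, 0.974, 0.226, -0.001]
ft_force: [-1.3, -0.2, -0.6]
width: 0.0111
grasp_force: 98.3
time_s: 17.37
ee_pos: [0.5216, -0.2381, 0.0383]
tool_rot: [-0.001, 0.974, 0.225, -0.001]
ft_force: [-4.3, -1.7, 4.6]
width: 0.0106
grasp_force: 98.7
```

```bash
python3 -m crank '{"steps":[[[0,0,0,0,0,0,1.2],[0,0,0,0,0,0,1.5],[0,0,0,0,0,0,2],[0,0,0,0,0,0,3],[0,0,0,0,0,0,4],[0,0,0,0,0,0,5],[0,0,0,0,0,0,5],[0,0,0,0,0,0,5]]]}' 20
python3 -m crank '{"steps":[[[0,0,-1,0,0,0,5],[0,0,-3,0,0,0,5],[0,0,-3,0,0,0,5],[0,0,-3,0,0,0,5],[0,0,-3,0,0,0,5],[0,0,-3,0,0,0,5],[0,0,-2,0,0,0,5],[0,0,-1,0,0,0,5]]]}'
python3 - <<'E'
from h import *
say()
im=env.read_camera("wrist");s=env.read_state()
cv2.imwrite("pics/w2.png",im[:,:,::-1])
# compare shape of cup before/after
g=cv2.cvtColor(im,cv2.COLOR_RGB2GRAY)
def seg(g):
    m=(g[:150,200:460]>150).astype(np.uint8)
    n,l,st,c=cv2.connectedComponentsWithStats(m)
    for i in np.argsort(-st[1:,4])[:3]+1: print(st[i]+[200,0,0,0,0])
seg(g);seg(cv2.imread("pics/w1.png",0))
cup=[.6101,-.1991,.4457]
print(proj("wrist",[place(cup,(0,0,.062)),place(cup,(-.157,0,.045))],wristT(s)))
post=np.array([.5117,.1759]);p=s["ee_pos"];M=rot(s["tool_rot"]).as_matrix()
# target tool y along hopper y(+-): tool x = hopper x dir .286
k=(.286-np.arctan2(M[1,0],M[0,0]));print("yaw",-k)
d=np.r_[post-p[:2],0]/12
for i in range(12): print((M@R.from_rotvec([0,0,-k*i/12]).as_matrix()).T@d*100)
E
```

```text
time_s: 18.03
ee_pos: [0.5215, -0.2377, 0.0378]
tool_rot: [-0.001, 0.974, 0.226, -0.001]
ft_force: [-0.0, 1.1, 0.6]
width: 0.0502
grasp_force: 0.0
time_s: 18.7
ee_pos: [0.5226, -0.2382, 0.232]
tool_rot: [0.001, 0.974, 0.225, 0.001]
ft_force: [-0.4, -0.6, 0.7]
width: 0.0498
grasp_force: 0.0
18.7 q [-0.43  0.14  0.21  1.64 -0.    2.26] p [ 0.5226 -0.2382  0.232 ] w 0.0498 g 0.0 f [-0.4 -0.6  0.7]
[[0.898, 0.439, 0.001], [0.439, -0.898, -0.001], [0.001, 0.001, -1.0]]
[  244     0   216   150 11172]
[ 291   38   43   57 1824]
[229  18  20  33 237]
[ 269    0  101  150 1907]
[306  52  25  18 202]
[313  35  13  14 132]
[[323.7071109   64.57729032]
 [321.45095241 237.64081734]]
yaw 0.16883467107045247
[ 1.43362688 -3.14119745 -0.00349059]
[ 1.38929119 -3.16105638 -0.00349059]
[ 1.34468049 -3.18028958 -0.00349059]
[ 1.29980362 -3.19889325 -0.00349059]
[ 1.25466945 -3.21686369 -0.00349059]
[ 1.20928692 -3.23419737 -0.00349059]
[ 1.16366501 -3.25089083 -0.00349059]
[ 1.11781275 -3.26694078 -0.00349059]
[ 1.07173923 -3.28234405 -0.00349059]
[ 1.02545355 -3.29709758 -0.00349059]
[ 0.97896489 -3.31119845 -0.00349059]
[ 0.93228244 -3.32464387 -0.00349059]
```

```bash
python3 - <<'E'
from h import *
s=env.read_state();M=rot(s["tool_rot"]).as_matrix();p=s["ee_pos"]
d=np.r_[.5117-p[0],.1759-p[1],0]/16
for i in range(16): print(((M@R.from_rotvec([0,0,-.0878*i]).as_matrix()).T@d*100).round(1)[:2],end=" ")
E
```

```text
[ 1.1 -2.4] [ 1.3 -2.3] [ 1.5 -2.1] [ 1.7 -2. ] [ 1.8 -1.8] [ 2.  -1.7] [ 2.1 -1.5] [ 2.2 -1.3] [ 2.3 -1.1] [ 2.4 -0.9] [ 2.5 -0.7] [ 2.5 -0.5] [ 2.6 -0.2] [ 2.6 -0. ] [2.6 0.2] [2.6 0.4]
```

```bash
python3 -m crank '{"steps":[[[1.1,-2.4,0,0,0,-0.088,5],[1.3,-2.3,0,0,0,-0.088,5],[1.5,-2.1,0,0,0,-0.088,5],[1.7,-2.0,0,0,0,-0.088,5],[1.8,-1.8,0,0,0,-0.088,5],[2.0,-1.7,0,0,0,-0.088,5],[2.1,-1.5,0,0,0,-0.088,5],[2.2,-1.3,0,0,0,-0.088,5]]]}' 20
python3 -m crank '{"steps":[[[2.3,-1.1,0,0,0,-0.088,5],[2.4,-0.9,0,0,0,-0.088,5],[2.5,-0.7,0,0,0,-0.088,5],[2.5,-0.5,0,0,0,-0.088,5],[2.6,-0.2,0,0,0,-0.088,5],[2.6,0,0,0,0,-0.088,5],[2.6,0.2,0,0,0,-0.088,5],[2.6,0.4,0,0,0,-0.088,5]]]}'
python3 - <<'E'
from h import *
s=env.read_state();say()
im=env.read_camera("wrist");cv2.imwrite("pics/w3.png",im[:,:,::-1])
hop=[.6076,.2041,.2861];T=wristT(s)
for n,l in dict(post=(-.1,0,.132),foot=(-.1,0,.079),pointer=(-.06,.051,.083),fintop=(-.137,.055,.096),finbase=(-.137,.055,.078),mouth=(.02,0,.14),rimnear=(-.042,0,.14)).items(): print(n,proj("wrist",place(hop,l),T)[0].round(1))
g=cv2.cvtColor(im,cv2.COLOR_RGB2GRAY)
n,l,st,c=cv2.connectedComponentsWithStats((g<55).astype(np.uint8))
for i in range(1,n):
    if st[i,4]>15: print(st[i],c[i].round(1))
E
```

```text
time_s: 19.42
ee_pos: [0.5164, -0.0288, 0.2269]
tool_rot: [-0.002, 0.836, 0.549, -0.002]
ft_force: [0.3, -0.5, 0.4]
width: 0.05
grasp_force: 0.0
time_s: 20.08
ee_pos: [0.5088, 0.178, 0.2271]
tool_rot: [-0.002, 0.595, 0.804, -0.001]
ft_force: [-0.4, -0.1, -0.7]
width: 0.0496
grasp_force: 0.0
20.08 q [0.34 0.06 0.12 1.63 0.   1.61] p [0.5088 0.178  0.2271] w 0.0496 g 0.0 f [-0.4 -0.1 -0.7]
[[-0.292, 0.956, -0.004], [0.956, 0.292, 0.001], [0.002, -0.004, -1.0]]
post [323. 210.]
foot [322.8 190.3]
pointer [375.5 128.3]
fintop [273.4 123. ]
finbase [276.4 121.5]
mouth [505.6 215.8]
rimnear [411.6 214.7]
[272 115   7   7  27] [275.7 117.3]
[439 138   4  10  22] [440.9 142.4]
[312 179  25  27 347] [323.3 189. ]
[    0   245   640   155 43970] [317.1 351.4]
[481 356   9   9  26] [484.4 360.6]
```

```bash
python3 - <<'E'
import cv2,numpy as np
g=cv2.imread("pics/w3.png",0)
print("col 317,323,329"); 
for r in range(166,236,2): print(r,g[r,308:342:3])
print("fin/pointer area")
for r in range(108,136,2): print(r,g[r,264:290:2],g[r,360:396:2])
# funnel rim rows at right
e=g[:,505];print(np.where(np.abs(np.diff(e.astype(int)))>25)[0])
E
```

```text
col 317,323,329
166 [148 144 207 107 106 108 108 104 109 108 108 204]
168 [147 141 205 105 105 106 105 105 105 104 115 200]
170 [ 78 114 209 110 106 107 103 108 106 110 175 205]
172 [ 79  78 113  97 102 106 103 105 105 110 205 209]
174 [ 77  82 122 106 104 104 107 107 102 107 208 210]
176 [ 79  82 207 108 105 103 105 107 105 104 165 203]
178 [ 81 184 204 105  88  75  79 101 101 104 125 206]
180 [ 84 209 212  88  36  39  47  49 107 115 202 204]
182 [158 209 202  36  38  42  44  39  62 172 207 158]
184 [212 210 123  30  37  40  41  42  41 206 204 171]
186 [214 216  37  32  36  41  41  44  42 167 212 207]
188 [214 214  34  34  38  46  43  42  41 106 212 208]
190 [212 212  32  36  36  40  46  38  43 128 210 211]
192 [212 208  35  37  39  41  44  42  39  80 208 212]
194 [195 205  33  41  38  44  41  44  37  63 205 203]
196 [150 206  31  37  67  87  84  70  43  49 205 207]
198 [147 210  33  77  88  85  89  86  72  44 207 209]
200 [148 161  55  84  85  88  85  84  82  54 206 206]
202 [151 145  83  87  83  86  89  85  85  82 212 212]
204 [148 114  84  91  85  90  89  87  85  84 214 214]
206 
[... 1747 characters left out ...]
 78  77  79  80 141 144 146 144] [78 80 78 79 78 80 79 79 77 79 75 74 80 77 79 74 77 75]
126 [144  77  82  80  81  81  80  76 144 142 145 142 145] [77 79 77 76 78 77 75 74 68 75 82 80 80 78 79 79 77 78]
128 [ 92  74  71  74  70  74  68  80 145 143 145 144 143] [77 80 81 78 77 78 77 67 85 89 78 78 76 77 80 80 79 78]
130 [ 67  69  68  72  71  63  64  80 143 143 145 142 141] [79 80 79 78 80 78 72 66 86 84 78 77 75 80 79 80 78 77]
132 [ 71  68  68  67  62  61  60  77 145 142 144 143 142] [79 80 78 76 80 79 77 63 84 84 76 78 77 77 80 78 77 77]
134 [101 101 100  94  96  96  96 103 104 112 111 111 110] [77 80 79 79 78 75 85 58 84 84 81 82 81 81 80 79 79 77]
[ 62 119 120 125 192 193 291 295 297 298]
```

```bash
python3 -m crank '{"steps":[[[-0.1,0.3,2,0,0,0,4.5],[0,0,2,0,0,0,4.5],[0,0,2,0,0,0,4.5],[0,0,2,0,0,0,4.5],[0,0,2,0,0,0,4.5],[0,0,1.3,0,0,0,4.5],[0,0,1,0,0,0,4.5],[0,0,0,0,0,0,4.5]]]}' 20
python3 -m crank '{"steps":[[[0,0,0,0,0,0,3.5],[0,0,0,0,0,0,2.5],[0,0,0,0,0,0,2],[0,0,0,0,0,0,1.5],[0,0,0,0,0,0,1],[0,0,0,0,0,0,1],[0,0,0,0,0,0,1],[0,0,0,0,0,0,1]]]}' 40
python3 -m crank '{"steps":[[[0,0,0,0,0,0,1],[0,0,0,0,0,0,1],[0,0,0,0,0,0,1],[0,0,0,0,0,0,1],[0,0,0,0,0,0,1],[0,0,0,0,0,0,1],[0,0,0,0,0,0,1],[0,0,0,0,0,0,1]]]}' 80
```

```text
time_s: 20.8
ee_pos: [0.5111, 0.1765, 0.1029]
tool_rot: [-0.003, 0.597, 0.802, -0.002]
ft_force: [-0.5, -0.3, -0.2]
width: 0.045
grasp_force: 0.0
time_s: 21.47
ee_pos: [0.5123, 0.1769, 0.1066]
tool_rot: [-0.001, 0.597, 0.802, 0.0]
ft_force: [-3.8, -1.9, 5.6]
width: 0.0171
grasp_force: 39.3
time_s: 22.13
ee_pos: [0.5123, 0.1769, 0.1067]
tool_rot: [-0.001, 0.597, 0.802, 0.0]
ft_force: [-4.6, -1.8, 6.3]
width: 0.0161
grasp_force: 77.8
```

```bash
python3 -m crank '{"steps":[[[0,-0.5,0,0,0,0,1],[0,-0.9,0,0,0,0,1],[0,-1,0,0,0,0,1],[0,-1,0,0,0,0,1],[0,-1,0,0,0,0,1],[0,-1,0,0,0,0,1],[0,-0.9,0,0,0,0,1],[0,-0.7,0,0,0,0,1]]]}' 80
python3 -m crank '{"steps":[[[0,0,0,0,0,0,1],[0,0,0,0,0,0,1],[0,0,0,0,0,0,1],[0,0,0,0,0,0,1],[0,0,0,0,0,0,1],[0,0,0,0,0,0,1],[0,0,0,0,0,0,1],[0,0,0,0,0,0,1]]]}' 80
python3 - <<'E'
from h import *
s=env.read_state();say();T=wristT(s)
print("pull", np.hypot(*(s["ee_pos"][:2]-[.5123,.1769])))
im=env.read_camera("wrist");cv2.imwrite("pics/w4.png",im[:,:,::-1])
for n in("scene","side"): cv2.imwrite(f"pics/{n}4.png",env.read_camera(n)[:,:,::-1])
tp=s["ee_pos"];y=.2861;X=np.array([np.cos(y),np.sin(y)]);Y=np.array([-X[1],X[0]])
def q(x,yy,z): return np.r_[s["ee_pos"][:2]+x*X+yy*Y,z]
for n,a in dict(pointer=(.04,.051,.083),fintop0=(.04,.055,.096),finbase0=(.04,.055,.078),fintop_8=(.032,.055,.096),finbase_8=(.032,.055,.078)).items(): print(n,proj("wrist",q(*a),T)[0].round(1))
g=cv2.cvtColor(im,cv2.COLOR_RGB2GRAY)
np.set_printoptions(linewidth=250)
for r in range(0,120,4): print(r,g[r,350:480:4])
E
```

```text
time_s: 22.8
ee_pos: [0.4464, 0.1581, 0.1068]
tool_rot: [-0.001, 0.596, 0.803, 0.003]
ft_force: [9.7, 9.5, -2.2]
width: 0.0161
grasp_force: 78.0
time_s: 23.47
ee_pos: [0.4471, 0.1583, 0.1068]
tool_rot: [-0.001, 0.596, 0.803, 0.003]
ft_force: [8.2, 8.6, -0.5]
width: 0.0165
grasp_force: 78.4
23.47 q [ 0.34 -0.11 -0.28  1.4   0.    1.62] p [0.4471 0.1583 0.1068] w 0.0165 g 78.4 f [ 8.2  8.6 -0.5]
[[-0.289, 0.957, 0.002], [0.957, 0.289, 0.005], [0.004, 0.003, -1.0]]
pull 0.06780424776274618
pointer [410.4 143.6]
fintop0 [419.2 137.5]
finbase0 [408.2 133.4]
fintop_8 [399.4 137.3]
finbase_8 [390.6 133.2]
0 [ 86  87  88  86  89  90  88  85  86  90  85  87  87  89  87  86  91  92  91  88  85  92  86  85  90  90  87 121 156 157 155 161 161]
4 [ 91  94  91  90  94  91  88  86  86  85  89  82  85  89  87  86  90  92  91  92  91  87  91  89  91  90  88 158 161 150 153 160 158]
8 [ 91  92  93  88  92  94  89  85  89  88  89  87  87  85  84  85  86  89  90  94  88  91  89  90  88  86  87 156 155 151 159 161 156]
12 [ 88  88  93  90  88  90  88  85  86  89  91  91  88  89  88  85  90  87  85  89  8
[... 2686 characters left out ...]
8 85 85 81 81 87 85 91 89 90 89 89 88 86 92 88 90 93 91 91 90 85 86 91]
96 [84 88 89 87 89 87 87 87 90 88 84 87 83 83 85 88 89 89 92 91 91 87 90 89 91 86 87 91 91 88 89 87 91]
100 [88 87 85 89 86 83 86 89 87 86 88 89 86 87 86 89 90 91 93 90 91 87 86 87 89 90 87 90 90 84 90 92 90]
104 [89 87 90 90 89 87 86 84 85 90 90 90 85 88 90 91 88 89 91 87 85 85 85 90 90 86 90 89 88 87 90 88 89]
108 [88 82 88 88 93 90 84 87 89 89 88 87 87 87 90 89 88 92 90 85 85 89 89 91 85 87 91 91 90 88 87 90 90]
112 [91 83 88 88 91 87 88 90 91 87 86 92 89 88 85 91 93 92 90 92 84 88 91 88 90 94 90 87 90 87 90 88 87]
116 [90 86 83 86 84 88 91 90 89 87 90 89 87 88 88 89 88 93 84 87 90 88 91 88 90 90 89 87 85 90 97 91 90]
```

```bash
python3 - <<'E'
import cv2,numpy as np
g=cv2.imread("pics/w4.png",0)
def asc(g,r0,r1,c0,c1,dr=1):
    print(c0)
    for r in range(r0,r1,dr): print(r,''.join(" .:-=+*#%@"[9-min(9,int(v)//22)] for v in g[r,c0:c1]))
asc(g,118,172,360,450,2)
E
```

```text
360
118 *******++****+++++*+****+**+++++****+*+********++++++++++++*****+*++****++++++++*+**++++++
120 ***+****+***+++++++++++*+++++++++*************+**+*+****+*****++++++++***+*+++++*+++++++++
122 *********************************************************************************+***+**+*
124 *******#%#######################**********++***********+*+**+++******+*+*******+*+********
126 ***+***#%%%%%######%####%#%%##%%##%####***+***********************************************
128 *******#%%%%%%##########%%%%%%#%%########****+********************************************
130 ***+***%%%%%%%#########%%%%%%%%##########*************+***********************************
132 ********#%%%%%##########%%%%%%%##########*************************************************
134 ****+******#%%#########%%%%%%%%##########*************************************************
136 ***+********************#%%%%%%#######****************************************************
138 ***+*****+*******+**********#%########****************************************************
140 ***********************************************
[... 768 characters left out ...]
*++++++++++++++++++++++++++++++++++
158 +===+==+==++++++++++=++=++++++++++++++**++++===+*######*+=+++++=++++++++++++++++++++++++++
160 =====================================+**+=++===++#####*+==================================
162 ====-================================+**+======+*###*#*+==+==+==-==-===============-=-====
164 =====================================***+======+###****+==+=++============================
166 =====================================***++=====+####***=+===++============================
168 =====================================***++=====+*##****======+============================
170 =====================================***+==================+==============================
```

```bash
python3 -m crank '{"steps":[[[0,-0.2,0,0,0,0,1],[0,-0.25,0,0,0,0,1],[0,-0.25,0,0,0,0,1],[0,-0.2,0,0,0,0,1],[0,-0.15,0,0,0,0,1],[0,0,0,0,0,0,1],[0,0,0,0,0,0,1],[0,0,0,0,0,0,1]]]}' 80
python3 -m crank '{"steps":[[[0,0,0,0,0,0,1],[0,0,0,0,0,0,1],[0,0,0,0,0,0,1],[0,0,0,0,0,0,1],[0,0,0,0,0,0,1],[0,0,0,0,0,0,1],[0,0,0,0,0,0,1],[0,0,0,0,0,0,1]]]}' 80
python3 - <<'E'
from h import *
s=env.read_state();say();T=wristT(s)
print("pull", np.hypot(*(s["ee_pos"][:2]-[.5123,.1769])))
im=env.read_camera("wrist");cv2.imwrite("pics/w5.png",im[:,:,::-1])
y=.2861;X=np.array([np.cos(y),np.sin(y)]);Y=np.array([-X[1],X[0]])
def q(x,yy,z): return np.r_[s["ee_pos"][:2]+x*X+yy*Y,z]
for n,a in dict(pointer=(.04,.051,.084),fintop0=(.04,.055,.096),finbase0=(.04,.055,.078)).items(): print(n,proj("wrist",q(*a),T)[0].round(1))
g=cv2.cvtColor(im,cv2.COLOR_RGB2GRAY)
for r in range(120,162,2): print(r,''.join(" .:-=+*#%@"[9-min(9,int(v)//22)] for v in g[r,370:450]))
# ball search in tray + cup check in scene/side
hop=[.6076,.2041,.2861]
for n in("scene","side"):
    I=env.read_camera(n);cv2.imwrite(f"pics/{n}5.png",I[:,:,::-1]);G=cv2.cvtColor(I,cv2.COLOR_RGB2GRAY)
    if n=="scene":
        P=proj(n,[place(hop,(x,yy,.009)) for x,yy in((.099,-.056),(.191,-.056),(.191,.056),(.099,.056))]);print(P.round(0))
        a,b=P.min(0).astype(int)-3,P.max(0).astype(int)+3
        for r in range(a[1],b[1]): print(r,''.join(" .:-=+*#%@"[9-min(9,int(v)//26)] for v in G[r,a[0]:b[0]]))
    old=cv2.imread(f"pics/{n}0.png",0)
    x0,y0,x1,y1=(225,230,268,272) if n=="scene" else (296,180,325,212)
    d=cv2.absdiff(old,G)[y0:y1,x0:x1];print(n,"cup diff frac",(d>30).mean())
E
```

```text
time_s: 24.28
ee_pos: [0.4371, 0.1555, 0.1068]
tool_rot: [-0.001, 0.596, 0.803, 0.003]
ft_force: [9.3, 10.7, -2.4]
width: 0.0163
grasp_force: 78.4
time_s: 24.95
ee_pos: [0.4371, 0.1555, 0.1067]
tool_rot: [-0.001, 0.596, 0.803, 0.003]
ft_force: [9.3, 11.4, -1.5]
width: 0.0161
grasp_force: 78.4
24.95 q [ 0.34 -0.13 -0.3   1.4   0.    1.62] p [0.4371 0.1555 0.1067] w 0.0161 g 78.4 f [ 9.3 11.4 -1.5]
[[-0.289, 0.957, 0.002], [0.957, 0.289, 0.005], [0.005, 0.004, -1.0]]
pull 0.07819527851508137
pointer [410.9 143.9]
fintop0 [419.2 137.5]
finbase0 [408.2 133.4]
120 +*****+**+**+++***+++++++++*+++++++++++**+********+***+++*+*+++*+***+*+++*++++++
122 *+*********************************************************************+*******+
124 *+**+*********++**###########***#******##*****++*+++++++++***+******+****+****+*
126 +***++****+*******%%%%%%%%%%%##%##%##%%#####%####*****+**+**********************
128 ******************%%%%%%%%%##########%%%%%#%##########*+************************
130 ************+****#%%%%%%%%%##########%%%%%%%%%########*****+*******+************
132 ******************##%%%%
[... 3622 characters left out ...]
*****#-+-----+#######################===+++++
290 ============+******#+::-++#######################===+==++++
291 ==+=+==+=+===+******#-=#######################======+++==+=
292 ==============*******#######################===============
293 =======++==+==+*******####################==============++=
294 ====+==+=======+******#################===========++++==+++
295 ==============+=*****################========++===+==++=++=
296 =+==============+****#############=======+==+++=====+++==++
297 =+==+==+=========+***###########=======+=====++++=+==++====
298 ==============+===***########======+==+++====++++======+=+=
scene cup diff frac 0.12403100775193798
side cup diff frac 0.17456896551724138
```

```bash
python3 - <<'E'
import cv2,numpy as np
a=cv2.imread("pics/scene5.png",0).astype(int);b=cv2.imread("pics/scene0.png",0).astype(int)
print("tray raw x404..440")
for r in range(274,293): print(r,' '.join("%3d"%v for v in a[r,404:436]))
print("throat diff");
for r in range(208,238,1): print(r,''.join(" .:-=+*#%@"[min(9,int(v)//24)] for v in a[r,372:418]),''.join(" .:-=+*#%@"[min(9,int(v)//24)] for v in b[r,372:418]))
E
```

```text
tray raw x404..440
274 165 167 167 171 172 174 171 169 167 169 166 170 167 170 170 171 172 172 174 168 168 169 168 164 166 170 175 179 139  83  81  84
275 170 169 169 172 171 168 170 168 166 167 169 173 169 174 173 170 171 170 169 166 167 165 165 170 169 173 172 177 187  85  79  78
276 172 168 171 169 167 167 165 166 167 173 171 172 174 173 170 169 168 166 165 167 169 172 172 176 174 168 170 174 182 114  81  81
277 169 168 167 167 169 169 169 172 174 172 172 171 170 172 167 167 165 168 167 175 175 176 170 172 173 172 173 172 176 182 134 109
278 168 170 168 169 170 170 175 174 170 169 168 166 167 166 124 139 157 156 133 172 176 173 167 172 170 172 171 168 172 177 177 183
279 169 170 170 173 175 171 171 169 169 168 164 168 173 148 126 164 173 183 154 132 173 177 169 176 173 173 167 173 175 179 121 119
280 172 173 173 167 170 171 164 167 165 167 170 174 178 108 129 165 193 171 154 110 174 174 139 137 174 172 176 181 118  57  54  60
281 170 171 168 171 169 169 132 152 146 147 172 178 181 110 112 141 170 160 143  99 125 140 171 178 180 116 118  58  60  63  70  66
282 166 168 167 168 173 1
[... 3678 characters left out ...]
++=. ...::::::
231 -::=::-++::::.:...--++####++++.::.-:.::::::::: -::=::-++::::::...--++####+++=.:-:-:..::::::::
232 -::::::++::::::::::..........:--:::::-=::::::: -::::::++:::::::::...........:---::::-=:::::::
233 -:::=::-++:::::::::::::::::-----:::::==-:::::: -:::=::-++::::::::::::.::::----::::::==-::::::
234 -:::-=::-++:::::::-::::-------:::::::-==-::::: -:::-=::-++:::::::-:-::-------:::::::-==-:::::
235 -::::--:.+++:::::::::--------::::::::::-:::::: -::::--:.+++:::::::::--------:::::::::--::::::
236 ::::::=-:-+++-:::::::------::::::::::::-:::::: ::::::=-:-+++::::::::------::::::::::::-::::::
237 :::::::=::-+++=---::::::::::::::::::::.::::::: ::::::-=::-+++=-:-::::::::::::::::::::::::::::
```

```bash
python3 - <<'E'
from h import *
a=cv2.imread("pics/scene5.png",0);c=cv2.imread("pics/scene4.png",0)
for r in range(224,233): print(r,a[r,386:404],c[r,386:404])
hop=[.6076,.2041,.2861]
s5=cv2.imread("pics/side5.png",0).astype(int);s0=cv2.imread("pics/side0.png",0).astype(int);s4=cv2.imread("pics/side4.png",0).astype(int)
P=proj("side",[place(hop,l) for l in((.099,-.056,.004),(.191,-.056,.004),(.099,.056,.045),(.191,.056,.045))]);print(P.round(0))
for n,q in(("5",s5),("0",s0)):
    print(n)
    for r in range(244,280): print(r,''.join(" .:-=+*#%@"[min(9,int(v)//24)] for v in q[r,198:262]))
d=np.abs(s5-s0)>25
print("ball4 frames same tray:",(np.abs(s5-s4)[244:280,198:245]>25).sum())
# cup check: rim/edges alignment by template
for n,(x0,y0,x1,y1) in dict(scene=(222,228,270,276),side=(294,178,330,212)).items():
    o=cv2.Canny(cv2.imread(f"pics/{n}0.png"),60,150);w=cv2.imread(f"pics/{n}5.png");w=cv2.Canny(w,60,150)
    m=cv2.matchTemplate(w[y0-12:y1+12,x0-12:x1+12],o[y0:y1,x0:x1],cv2.TM_CCOEFF_NORMED);print(n,cv2.minMaxLoc(m)[1::2])
E
```

```text
224 [ 62  60  54  54  49  50  47  49  45  48  31  38  48 105  76  99  95  80] [ 57  60  55  55  46  45  48  46  47  49  27  38  49 104  78  99  95  83]
225 [ 54  46  46  51  50  47  43  48  41  51  46  23  59  99  87 149 107  73] [ 55  52  49  48  50  50  45  46  44  53  47  22  57  99  91 148 103  74]
226 [ 47  49  48  49  44  42  41  72  85  91 101  33  47  94  98  96 173  88] [ 50  48  46  48  46  44  39  71  82  91 104  33  50  96  98  91 173  84]
227 [ 44  45  47  46  66  75  90 177 180 179 189 112  55  36  95  99  92 101] [ 44  46  45  46  66  73  89 178 180 176 188 112  54  37  96  98  94 103]
228 [ 53  67  66  88  91 183 181 170 166 168 173 145  62  51  52  93  96 126] [ 54  73  62  88  91 186 181 175 170 166 173 149  63  50  53  90  97 130]
229 [185 124  79  91 180 178 175 168 162 165 170 180 124  54  53  48 129 141] [187 126  79  89 179 177 171 171 159 169 168 179 119  59  50  50 126 140]
230 [ 88  85 184 209 185 148 169 164 116 167 175 122  87  81  79 118 228 191] [ 83  90 184 209 188 149 170 165 113 167 172 123  89  83  76 116 230 190]
231 [ 48  43  41  36  75  81 128 126
[... 4655 characters left out ...]
%####%%%%%%%%%%%%%%%%%%*=:-----------------------
272 ***##-::-:-%%%%%%%#%%%%%%%%%%%%%%%%%%%%+:-----:-----------------
273 ***@######*%%%%%%%%%%%%%%%###########%#=:-----------------------
274 ***++++++++++==+++++++++++++++++++++++=-:-----------------------
275 **+=-========--=-==---==--=======-====-------------:------------
276 ***====================================-------------------------
277 ***====================================-:-----------------:-----
278 ***+===================================-------------------------
279 ***+===================================-------------------------
ball4 frames same tray: 0
scene (0.7451692223548889, (13, 12))
side (0.4501309394836426, (12, 12))
```

Five balls show in the tray in the side view, the cup matches its original place within a pixel, and the pointer is within about 1 mm of the fin. Handing in.

```bash
python3 -c "
from rig import env
print(env.hand_in())"
```

```text
the job is handed in; nothing more can be done
None
```

Job handed in at about 25 s of the 72 s allowed; no verdict came back. By camera, all five balls are in the catch tray and the empty cup is upright and released at its old spot, and the gripper still holds the gate post with the pointer within about 1 mm of the mark.

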